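# Make up the drive kit and the fittings kit in the repair van

### The arm

A 6-joint arm with a two-finger parallel gripper is mounted at the origin on the work surface. World frame = base frame: x ahead of the robot, y to its left, z up, the work surface at z = 0. Lengths are in mm, angles in rad, forces in N, time in s.
With the tool pointing down it reaches from about 250 to 725 mm from the base axis. Payload 9.7 kg.
Tool frame: the origin (TCP) lies on the mounting face of the last link; the fingertips stand 173 mm ahead of it and the grasp point (between the pads) lies 155 mm ahead of it; z points along the fingers, y is the line along which they close (so a half turn about z gives the same grasp; the last joint's range is limited). The gripper opens to 85 mm and grips with 20 to 120 N. Pads are 22 mm wide; open, the fingers measure 114 mm over their backs; the gripper's body (76 mm by 85 mm) begins 54 mm behind the grasp point. The pads swing forward as they close: fully open they stand 13 mm farther back than shut.
Start: joints at [-1.271, 0.087, 0.176, 1.66, 0, 1.571], TCP at [162.428, -525.466, 404.684] pointing down, gripper open.
Joint ranges: [-3.13, 3.13], [-0.85, 1.81], [-1.15, 1.24], [-2.2, 2.28], [-1.44, 1.52], [-3.14, 3.14]. Speed limits (rad/s): [2.22, 2.22, 2.57, 3.14, 3.14, 3.14].

### API

Orientations are given as a unit quaternion [x, y, z, w].
In Python, from station import r gives the robot as it stands.
- The arm moves only by the shell command python3 -m jog 'ROWS' [OPENING] [FORCE]. ROWS is JSON, a list that holds one entry, the list of rows, each a list of 6 numbers: the shift along the world's x, y, z in units of 0.15 m (1.0 is 0.15 m), then the turn, a rotation vector about the world's x, y, z in units of 45 degrees (1.0 is 45 degrees). A call has exactly 5 rows; each row is the pose to reach, as a shift and turn from the pose commanded when the call began; what a row does not reach only later rows make up. A row lasts 1/10 s, in which the tool goes at most 50 mm and 8.59 degrees, less where a joint would pass 70% of its speed; a pose out of reach is approached as far as the arm can. A call with a number of a shift or a turn outside -1 to 1 is refused whole. A call with a gripper value outside its range is refused whole. OPENING is the opening, from -1 (shut) to 1 (fully open), so that 0 is half open, set as the call begins (- or left out, the last holds). The fingers move at their own pace and stop on an object; FORCE is the grip in N (left out, the last holds). Time passes only in rows, so rows that repeat a pose let the fingers close, or fill a call up. It gives the time, the measured TCP pose, the force, the opening and the grip force at its end, in the units of the state.
- r.sense(): the state, without advancing time (a new reading comes with each control period).
- r.capture(name): name is "scene" or "top"; returns a dict with "image" (384x512x3 uint8, blue, green, red), "fx", "fy", "cx", "cy" (pixels), "k1" (the pictures are not rectified: a ray, as slopes to the right and down, at radius r is drawn at 1 + k1 r^2 times it, then the intrinsics apply), "R" (3x3) and "t" (3): a world point X has camera coordinates R X + t. Camera axes: x right, y down, z forward; pixel columns grow to the right and rows downward; lengths in mm; the calibration is good to about 2 mm. A picture is of the moment at which its call begins. There is no depth.
- r.finish_job(): hands the job in; it is judged then, once.
Trained networks look in the newest picture that a camera, given by its name, has taken for a name from the list of things; names that differ only in an ending like _2 or _b are one class to them, and where a whole thing is asked for, a point or a joint stands for the part that bears it (a point fixed in the world has none). Each returns a list of dicts, best first, with "conf" (0 to 1); they miss things now and then, are a little off and sometimes report something else, mostly with a low value. They report only what shows in the picture. A call takes as long as a camera call. They do not tell look-alikes from the thing itself.
- r.regions_of(camera, name): "region" (384x512 bool, what is visible of it) and "location" ([column, row] in pixels, amid what is visible of it).
The state is a dict: "time": time; "qpos": joint angles; "joint_vel": joint speeds; "tau": joint torques, N m; "tool_pos": TCP position; "orientation": TCP orientation; "contact_force": force on the tool from outside, world axes, zero at the start; "moment": the same for the moment, N m; "width": finger opening in mm; "gripper_force": force on a finger pad.
Only numpy, scipy, OpenCV 4.12 (cv2) and the standard library are available. Lean on these libraries where they do the work, as an engineer would, in place of code of your own. Each camera call takes 0.05 s, during which the arm holds its last target. There are 200 camera calls.

### The job

Make up two repair kits from the bicycle spares on the van floor. On the round paper plate lay the larger sprocket cluster flat in the middle, with the smaller cluster flat on top of it, centred; in the aluminium tray lay the longer of the two hub axles, the brake shoe and the pedal, all flat on the tray's floor, inside its rim, in any arrangement but none on top of another, the shoe and the pedal the same way up as they lay. Leave the shorter axle and the roll of tape where they lie.

Things in the scene. Friction and masses are not known exactly. Their poses are not given: they have to be found in the camera images.
- big_cogs_c (a point): Larger sprocket cluster: flat steel toothed disc with a dark core, 62 mm across the teeth, 20 mm high, lying flat (axis up), 160 g. The point is its centre, half-way up (10 mm over its underside); z is up. Grip it anywhere across its diameter.
- small_cogs_c (a point): Smaller sprocket cluster: the same kind, 44 mm across the teeth, 20 mm high, lying flat, 80 g. The point is its centre, half-way up; z is up.
- long_axle_c (a point): Longer hub axle: steel rod 120 mm long and 9 mm thick, lying level along its x axis, with a dark barrel 43 mm long and 16 mm thick in the middle and a square nut 12 mm long and 18 mm wide at each end of the barrel, on whose flats it lies. 120 g. The point is the middle of the barrel, 9 mm over its underside; z is up. Grip it by the barrel, across y.
- short_axle_c (a point): Shorter hub axle, not wanted in either kit: the same kind but 76 mm long overall, barrel 27 mm long. The point is the middle of the barrel, 9 mm over its underside; x along it.
- brake_shoe_c (a point): Brake shoe: narrow block 64 mm long (x), 14 mm wide (y), 20 mm high: black ribbed rubber below (12 mm), shorter steel holder 50 by 13 mm on top (8 mm). 40 g. The point is its centre, 10 mm over its underside; z is up. Grip it across y.
- pedal_c (a point): Pedal: black plastic cage 80 mm long (x), 58 mm wide (y), 24 mm high, lying flat, with a steel spindle stub 13 mm thick standing out 20 mm at its +x end (so it reaches from -40 to +60 mm along x). 180 g. The point is the centre of the cage, 12 mm over its underside; z is up. Grip it across y.
- plate_mid (a point): Round white paper plate, fixed to the floor: 156 mm flat bottom, then a rim rising to about 15 mm at 206 mm diameter. The point is the middle of the flat bottom's upper face, 4 mm above the van floor; z is up.
- tray_mid (a point): Rectangular aluminium tray, fixed to the floor: inside 140 mm along its x axis and 234 mm along its y axis, walls 3 mm thick whose rim is 10 mm above the inner floor. The point is the middle of the inner floor's upper face, 3 mm above the van floor; z is up.
- tape_c (a point): Black roll of tape lying between the two dishes, to be left alone: ring 52 mm across, 22 mm high. The point is its centre, 11 mm over the floor.
Things that resemble listed ones, but are neither listed nor needed, are in the scene too. What is shaped like the part that bears small_cogs_c but green or yellow is not meant.

How it is judged:
By the outcome, as a careful person would: the job done as asked, in the order asked, and still so for the second after the job is handed in, with the robot touching nothing.
It also fails if it takes over 131 s, if anything falls off the work surface, if the arm or the gripper's body presses on something with over 40 N, if the wrist force passes 120 N, or if a joint passes its speed limit or range.

## Working session

There is one attempt and no reset: what is moved stays moved. The work goes in short steps, Python scripts to look and compute and a shell command to move; the robot and the scene stay as the last step left them, time stands still between calls to the robot, and variables do not carry over. Pictures are saved under pics/ and viewed, at most 14 in all, crops included, and the job is handed in when it is done.

```bash
ls; mkdir -p pics; python3 - <<'E'
from station import r
import cv2
for n in("scene","top"):
    c=r.capture(n);cv2.imwrite(f"pics/{n}0.png",c["image"])
    print(n,{k:(v.tolist() if hasattr(v,'tolist') else v) for k,v in c.items() if k!="image"})
s=r.sense();print(s)
E
```

```text
pics
scene {'fx': 494.5707500514836, 'fy': 494.5707500514836, 'cx': 254.8377872179512, 'cy': 192.42582553079953, 'k1': -0.1135790191369398, 'R': [[0.8596045098868996, 0.5108717820378419, -0.0094925707573364], [0.3207995103802934, -0.5540582968447904, -0.7681842733597286], [-0.3977031062512177, 0.6572894537530098, -0.6401584282528839]], 't': [-434.4891909470655, -135.7681797392658, 1398.0571733182908]}
top {'fx': 348.2201288834219, 'fy': 348.2201288834219, 'cx': 251.56889745296846, 'cy': 196.26501344661605, 'k1': -0.07685095151069686, 'R': [[-0.012094470966987318, -0.9995308052471089, -0.02814059583757233], [-0.9925049471833015, 0.015422469068793477, -0.12122737836187598], [0.12160449658092429, 0.026463499577474667, -0.9922257956742568]], 't': [20.356886329461627, 501.1255690687067, 927.8623433097349]}
{'time': 0.1, 'qpos': array([-1.27100174e+00,  8.74125953e-02,  1.75223975e-01,  1.65977503e+00,
       -3.58880167e-05,  1.57077324e+00]), 'joint_vel': array([-0.00089333, -0.0013543 ,  0.00287953,  0.00048271, -0.00017102,
        0.00043254]), 'tau': array([ 8.57906016e-04, -5.21565807e+01,  4.65651655e+01,  1.59862172e-02,
       -5.37574167e-06, -1.35098674e-05]), 'tool_pos': array([ 162.42781958, -525.48084482,  404.05514079]), 'orientation': array([ 9.88784527e-01,  1.49347977e-01, -1.04898246e-04, -5.74438593e-04]), 'contact_force': array([-0.43564659,  0.06885009,  0.62048895]), 'moment': array([-0.05537465,  0.01008228,  0.03464907]), 'gripper_force': 0.0, 'width': 85.45386784929941}
```

View pics/top0.png

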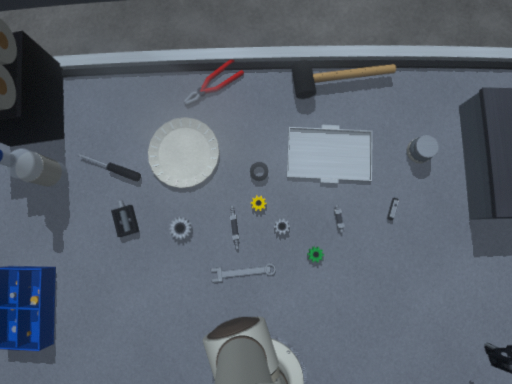

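View pics/scene0.png

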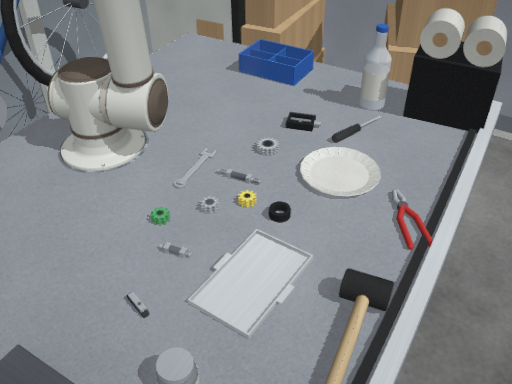

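Top picture: pedal (125,220), stub towards the top; big cluster (180,229); long axle (235,229); grey small cluster (282,228), with look-alikes yellow (259,204) and green (316,255); short axle (339,220); brake shoe (393,209); tape (259,172); plate (183,153); tray (330,155). The scene picture agrees with this.

```bash
cat > h.py <<'E'
import numpy as np, cv2
from station import r
def K(c): return np.array([[c["fx"],0,c["cx"]],[0,c["fy"],c["cy"]],[0,0,1]]),np.array([c["k1"],0,0,0,0.])
def unproj(c,px,z):
    k,d=K(c); px=np.asarray(px,float).reshape(-1,1,2)
    n=cv2.undistortPoints(px,k,d).reshape(-1,2)
    R=np.array(c["R"]);t=np.array(c["t"]); o=-R.T@t
    v=np.c_[n,np.ones(len(n))]@R
    return o+v*((z-o[2])/v[:,2])[:,None]
def proj(c,X):
    k,d=K(c); return cv2.projectPoints(np.asarray(X,float).reshape(-1,3),cv2.Rodrigues(np.array(c["R"]))[0],np.array(c["t"]),k,d)[0].reshape(-1,2)
def rect(c,reg,z):
    ys,xs=np.nonzero(reg); P=unproj(c,np.c_[xs,ys],z)[:,:2].astype(np.float32)
    (cx,cy),(w,h),a=cv2.minAreaRect(P)
    m=P.mean(0); u=np.linalg.svd(P-m,full_matrices=False)[2][0]
    return m,(cx,cy),(w,h),a,np.degrees(np.arctan2(u[1],u[0]))
E
cat > m.py <<'E'
from h import *
import sys
H=dict(big_cogs_c=10,small_cogs_c=10,long_axle_c=9,short_axle_c=9,brake_shoe_c=10,pedal_c=12,tape_c=11,plate_mid=8,tray_mid=8)
np.set_printoptions(precision=1,suppress=True)
for cam in("top","scene"):
    c=r.capture(cam)
    for n,z in H.items():
        for d in r.regions_of(cam,n)[:4]:
            if d["conf"]<.3: continue
            m,ce,wh,a,p=rect(c,d["region"],z)
            print(cam,n,"%.2f"%d["conf"],np.array(d["location"]),"mean",m,"box",np.array(ce),np.array(wh),"%.1f pca %.1f"%(a,p))
E
python3 m.py
python3 - <<'E'
import cv2
i=cv2.imread("pics/top0.png")[180:275,100:412]
cv2.imwrite("pics/crop.png",cv2.resize(i,None,fx=2.56,fy=2.56,interpolation=cv2.INTER_CUBIC))
E
```

```text
top big_cogs_c 0.83 [178.6 228.8] mean [417.1 216.1] box [417.3 216.3] [61.9 57. ] 0.4 pca -178.4
top small_cogs_c 0.72 [280.2 229.3] mean [417.6 -67.3] box [418.  -66.8] [38.9 41.6] 88.7 pca -173.4
top small_cogs_c 0.62 [315.4 251.2] mean [ 342.3 -159.3] box [ 341.  -158.9] [38.6 38.3] 88.2 pca -111.6
top small_cogs_c 0.48 [260.2 203.2] mean [484.1  -4.6] box [483.2  -5.2] [36.5 36.6] 89.1 pca -161.9
top long_axle_c 0.47 [231.5 227.4] mean [418.7  64.2] box [418.7  64.2] [112.7  16.9] 5.7 pca -173.8
top short_axle_c 0.51 [339.5 217.5] mean [ 437.3 -229.3] box [ 436.9 -229.6] [74.6 21.6] 10.0 pca -169.4
top short_axle_c 0.33 [331.5 153.7] mean [ 623.4 -209.2] box [ 624.6 -210.1] [242.8 167.4] 88.5 pca 86.5
top brake_shoe_c 0.63 [394.4 208.7] mean [ 462.3 -380.8] box [ 462.  -380.7] [25.3 65.8] 72.5 pca 160.5
top pedal_c 0.83 [124.4 220.4] mean [440.5 375.7] box [445.8 378.5] [97.6 70.4] 14.7 pca -164.1
top tape_c 0.66 [256.8 166.3] mean [574.5  -8.5] box [574.2  -7.9] [45.4 49. ] 89.0 pca -177.3
top plate_mid 0.75 [183.8 153.1] mean [637.  211.2] box [639.3 212.7] [202.4 205.1] 89.0 
[... 817 characters left out ...]
ene short_axle_c 0.50 [174.3 248.6] mean [ 441.4 -227.5] box [ 440.3 -227.2] [74.5 31.4] 9.9 pca 8.1
scene brake_shoe_c 0.56 [140.4 306.4] mean [ 467.3 -383. ] box [ 466.9 -382.7] [20.2 71.3] 70.2 pca -19.9
scene pedal_c 0.64 [301.  120.8] mean [441.6 376.1] box [445.4 378.1] [99.9 94.4] 16.3 pca -31.8
scene tape_c 0.67 [206.5 204.9] mean [419.8 -69.8] box [419.4 -68.9] [43.1 62.4] 35.6 pca -55.1
scene tape_c 0.58 [278.9 213.4] mean [575.3  -5.9] box [574.8  -5.1] [52.  70.3] 29.6 pca -64.4
scene plate_mid 0.92 [343.2 168.7] mean [634.9 213.5] box [631.4 218.3] [203.8 206.6] 26.7 pca -65.4
scene tray_mid 0.92 [249.1 281.9] mean [ 626.  -218.6] box [ 622.2 -209.9] [248.9 169.1] 86.0 pca -93.2
```

View pics/crop.png

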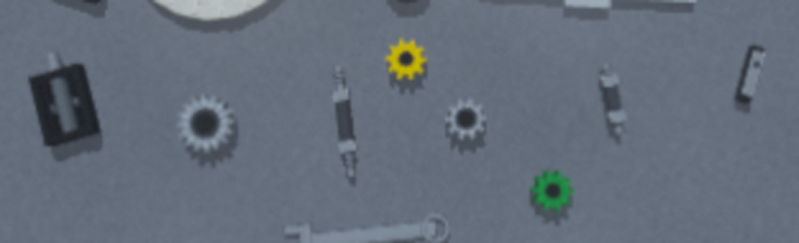

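Reach for the big cluster at (180,229), world about (417,216). The green and yellow cogs are rejected: the small cluster is the grey one at (282,228). The long axle is (235,229), 113 mm measured; the short one is (339,220), 75 mm. The first leg also tests the sign of q6.

```bash
python3 -m jog '[[[0.07,0.2,0,0,0,0],[0.14,0.4,0,0,0,0],[0.21,0.6,0,0,0,0],[0.28,0.8,0,0,0,0],[0.34,1,0,0,0,0]]]' 1 60; python3 -c "
from station import r
s=r.sense();print(s['qpos'],s['tool_pos'])"
```

```text
time: 1.6
tool_pos: [213.7, -374.2, 404.7]
orientation: [0.989, 0.149, 0.0, 0.0]
contact_force: [0.8, 0.5, 0.2]
width: 85.8
gripper_force: 0.0
[-1.05206581e+00 -1.95509058e-01 -9.39708082e-02  1.67207076e+00
  9.02543183e-05  1.78988909e+00] [ 213.65192668 -374.23153844  404.69827999]
```

```bash
python3 -m jog '[[[0.07,0.2,-0.06,0,0,0.18],[0.14,0.4,-0.12,0,0,0.36],[0.2,0.6,-0.18,0,0,0.54],[0.27,0.8,-0.24,0,0,0.72],[0.34,0.983,-0.29,0,0,0.905]]]' >/dev/null
python3 -m jog '[[[0.07,0.2,-0.06,0,0,0.18],[0.14,0.4,-0.12,0,0,0.36],[0.2,0.6,-0.18,0,0,0.54],[0.27,0.8,-0.24,0,0,0.72],[0.34,0.983,-0.29,0,0,0.905]]]' >/dev/null
python3 -m jog '[[[0.07,0.2,-0.06,0,0,0.18],[0.14,0.4,-0.12,0,0,0.36],[0.2,0.6,-0.18,0,0,0.54],[0.27,0.8,-0.24,0,0,0.72],[0.34,0.983,-0.29,0,0,0.905]]]' >/dev/null
python3 -m jog '[[[0.07,0.2,-0.06,0,0,0.18],[0.14,0.4,-0.12,0,0,0.36],[0.2,0.6,-0.18,0,0,0.54],[0.27,0.8,-0.24,0,0,0.72],[0.34,0.983,-0.29,0,0,0.905]]]' >/dev/null
python3 -m jog '[[[0,0,0,0,0,0],[0,0,0,0,0,0],[0,0,0,0,0,0],[0,0,0,0,0,0],[0,0,0,0,0,0]]]'; python3 -c "
from station import r
s=r.sense();print(s['qpos'],s['tool_pos'])"
```

```text
time: 4.1
tool_pos: [417.4, 213.7, 231.1]
orientation: [0.0, 1.0, 0.0, 0.0]
contact_force: [0.2, -0.5, -0.3]
width: 85.3
gripper_force: 0.0
[ 4.73206789e-01 -1.03277522e-01 -3.48300202e-01  1.32502354e+00
 -1.27209199e-05  4.73447250e-01] [417.41270722 213.71651944 231.13374008]
```

```bash
python3 -m jog '[[[0,0.012,-0.1,0,0,0],[0,0.012,-0.2,0,0,0],[0,0.012,-0.3,0,0,0],[0,0.012,-0.36,0,0,0],[0,0.012,-0.407,0,0,0]]]'
python3 -m jog '[[[0,0,0,0,0,0],[0,0,0,0,0,0],[0,0,0,0,0,0],[0,0,0,0,0,0],[0,0,0,0,0,0]]]' -1 60
python3 -m jog '[[[0,0,0,0,0,0],[0,0,0,0,0,0],[0,0,0,0,0,0],[0,0,0,0,0,0],[0,0,0,0,0,0]]]'
```

```text
time: 4.6
tool_pos: [417.4, 215.8, 169.3]
orientation: [-0.0, 1.0, -0.0, -0.0]
contact_force: [-0.1, 0.9, 0.4]
width: 85.2
gripper_force: 0.0
time: 5.1
tool_pos: [417.8, 216.3, 170.6]
orientation: [-0.001, 1.0, 0.0, 0.001]
contact_force: [-0.5, -1.4, 6.6]
width: 59.0
gripper_force: 65.0
time: 5.6
tool_pos: [417.8, 216.3, 170.6]
orientation: [-0.001, 1.0, 0.0, 0.001]
contact_force: [-1.1, -0.4, 6.4]
width: 59.0
gripper_force: 65.0
```

```bash
python3 -m jog '[[[0,0,0.1,0,0,0],[0,0,0.2,0,0,0],[0,0,0.3,0,0,0],[0.1,0,0.36,0,0,0],[0.25,0,0.4,0,0,0]]]' 
python3 -m jog '[[[0.2,0,0,0,0,0],[0.4,-0.01,0,0,0,0],[0.6,-0.02,0,0,0,0],[0.8,-0.03,0,0,0,0],[0.9,-0.033,0,0,0,0]]]' 
python3 -m jog '[[[0.15,0,0,0,0,0],[0.31,0,0,0,0,0],[0.313,0,0,0,0,0],[0.313,0,0,0,0,0],[0.313,0,0,0,0,0]]]' 
python3 - <<'E'
from h import *
c=r.capture("scene");cv2.imwrite("pics/s1.png",cv2.resize(c["image"][80:260,230:430],None,fx=3,fy=3))
print(proj(c,[[637.5,211,4],[637.5,211,70]]))
c=r.capture("top");cv2.imwrite("pics/t1.png",c["image"])
# plate fits: rim contour
for cam in("top","scene"):
    c=r.capture(cam)
    for d in r.regions_of(cam,"big_cogs_c")[:2]:print(cam,d["conf"],rect(c,d["region"],70))
E
```

```text
time: 6.1
tool_pos: [455.0, 216.3, 230.7]
orientation: [-0.001, 1.0, 0.0, 0.0]
contact_force: [0.4, 0.8, -1.2]
width: 59.1
gripper_force: 64.8
time: 6.6
tool_pos: [591.8, 210.9, 229.0]
orientation: [-0.0, 1.0, -0.0, 0.0]
contact_force: [-0.4, -0.5, -1.7]
width: 58.9
gripper_force: 64.8
time: 7.1
tool_pos: [636.2, 211.2, 229.4]
orientation: [-0.001, 1.0, -0.0, -0.0]
contact_force: [0.0, -0.0, -1.2]
width: 59.0
gripper_force: 64.8
[[339.98220905 172.70921178]
 [342.56705499 151.89376415]]
top 0.64 (array([563.19934 ,  -7.328366], dtype=float32), (564.1275024414062, -8.186212539672852), (47.984161376953125, 54.18873596191406), 89.04657745361328, np.float32(-165.29861))
top 0.51 (array([621.69977, 204.09218], dtype=float32), (620.3911743164062, 203.79563903808594), (35.94575119018555, 27.806367874145508), 88.60749053955078, np.float32(-91.78232))
scene 0.75 (array([649.2174 , 211.25882], dtype=float32), (646.9606323242188, 209.281005859375), (75.49456024169922, 59.28522491455078), 66.80362701416016, np.float32(-83.765785))
```

View pics/s1.png

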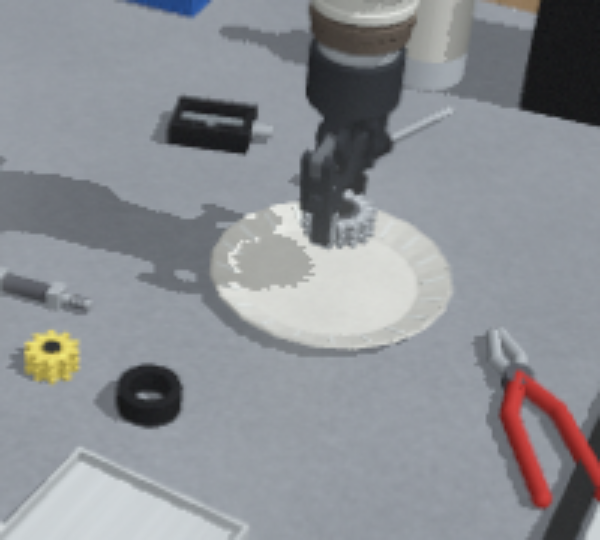

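The scene crop shows the big cluster held level over the plate at about crop (340,225). Next: lower and release.

```bash
python3 -m jog '[[[0.01,0,-0.1,0,0,0],[0.01,0,-0.2,0,0,0],[0.01,0,-0.28,0,0,0],[0.01,0,-0.33,0,0,0],[0.01,0,-0.366,0,0,0]]]' 
python3 -m jog '[[[0,0,0,0,0,0],[0,0,0,0,0,0],[0,0,0,0,0,0],[0,0,0,0,0,0],[0,0,0,0,0,0]]]' 0.85
python3 -m jog '[[[0,0,0.1,0,0,0],[0,0,0.25,0,0,0],[0,0,0.4,0,0,0],[-0.15,-0.05,0.45,0,0,0],[-0.4,-0.2,0.45,0,0,0]]]' 1
python3 -m jog '[[[-0.2,-0.2,0,0,0,0],[-0.4,-0.4,0,0,0,0],[-0.6,-0.6,0,0,0,0],[-0.8,-0.8,0,0,0,0],[-1,-1,0,0,0,0]]]'
python3 - <<'E'
from h import *
c=r.capture("scene");cv2.imwrite("pics/s2.png",cv2.resize(c["image"][80:260,230:430],None,fx=3,fy=3))
for cam in("top","scene"):
    c=r.capture(cam)
    for d in r.regions_of(cam,"big_cogs_c")[:2]:print(cam,d["conf"],rect(c,d["region"],14))
    for d in r.regions_of(cam,"plate_mid")[:1]:
        print(rect(c,d["region"],15),[proj(c,[637,211,15])])
E
```

```text
time: 7.9
tool_pos: [637.9, 211.0, 174.6]
orientation: [-0.001, 1.0, -0.0, -0.001]
contact_force: [-16.0, -5.3, 33.3]
width: 58.7
gripper_force: 68.4
time: 8.4
tool_pos: [638.5, 211.2, 174.9]
orientation: [-0.001, 1.0, 0.0, 0.0]
contact_force: [-0.0, -0.4, 0.3]
width: 79.2
gripper_force: 0.0
time: 8.9
tool_pos: [579.2, 182.0, 244.9]
orientation: [-0.001, 1.0, 0.001, 0.002]
contact_force: [-0.9, 0.3, 0.3]
width: 85.7
gripper_force: 0.0
time: 9.4
tool_pos: [427.1, 30.3, 243.4]
orientation: [-0.001, 1.0, 0.0, 0.001]
contact_force: [0.5, -0.4, 0.5]
width: 85.4
gripper_force: 0.0
top 0.56 (array([637.62805, 211.72238], dtype=float32), (636.318115234375, 211.1198272705078), (61.64787292480469, 61.95280838012695), 88.55298614501953, np.float32(-141.19922))
(array([636.87103, 210.89948], dtype=float32), (639.3416748046875, 211.64971923828125), (199.00823974609375, 203.11679077148438), 27.05246353149414, np.float32(-69.67284)) [array([[182.41459196, 151.13071974]])]
(array([638.27356, 202.97098], dtype=float32), (636.5507202148438, 208.72695922851562), (205.07461547851562, 208.95095825195312), 26.67144012451172, np.float32(-64.0351)) [array([[340.22530892, 169.2741991 ]])]
```

View pics/s2.png

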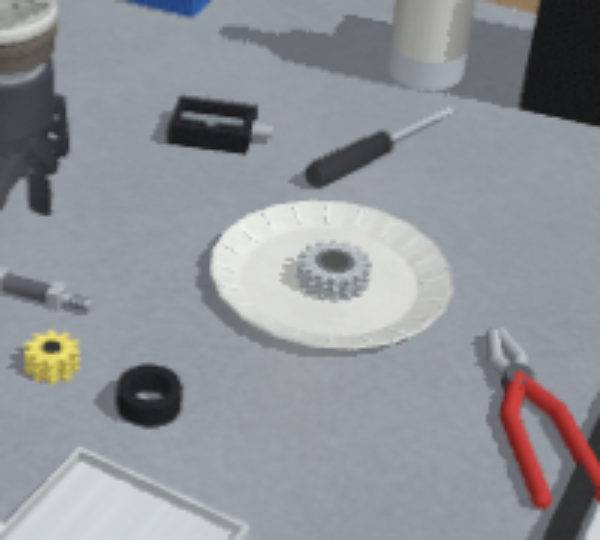

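Big cluster flat and centred on the plate (crop (335,270)). Now the small grey cluster.

```bash
python3 -m jog '[[[-0.03,-0.2,0,0,0,0],[-0.05,-0.4,0,0,0,0],[-0.063,-0.6,0,0,0,0],[-0.063,-0.651,0,0,0,0],[-0.063,-0.651,0,0,0,0]]]'
python3 -m jog '[[[0,0,-0.1,0,0,0],[0,0,-0.2,0,0,0],[0,0,-0.3,0,0,0],[0,0,-0.4,0,0,0],[0,0,-0.456,0,0,0]]]'
python3 -m jog '[[[0,0,0,0,0,0],[0,0,0,0,0,0],[0,0,0,0,0,0],[0,0,0,0,0,0],[0,0,0,0,0,0]]]' -1 50
python3 -m jog '[[[0,0,0,0,0,0],[0,0,0,0,0,0],[0,0,0,0,0,0],[0,0,0,0,0,0],[0,0,0,0,0,0]]]'
python3 -m jog '[[[0,0,0.1,0,0,0],[0,0,0.25,0,0,0],[0,0,0.4,0,0,0],[0,0,0.5,0,0,0],[0,0,0.5,0,0,0]]]'
python3 - <<'E'
from h import *
s=r.sense();print(s['tool_pos'],s['qpos'],s['width'])
c=r.capture("scene");cv2.imwrite("pics/s3.png",cv2.resize(c["image"][100:280,130:330],None,fx=3,fy=3))
E
```

```text
time: 10.25
tool_pos: [419.5, -66.8, 242.1]
orientation: [-0.0, 1.0, 0.0, -0.0]
contact_force: [-0.7, 1.0, -0.3]
width: 85.3
gripper_force: 0.0
time: 10.75
tool_pos: [419.0, -65.3, 172.6]
orientation: [-0.001, 1.0, 0.0, -0.001]
contact_force: [0.2, 0.1, -0.2]
width: 86.0
gripper_force: 0.0
time: 11.25
tool_pos: [419.4, -66.4, 175.0]
orientation: [-0.001, 1.0, 0.0, 0.001]
contact_force: [-1.3, 2.5, 6.4]
width: 41.2
gripper_force: 50.8
time: 11.75
tool_pos: [419.3, -66.4, 175.0]
orientation: [-0.001, 1.0, 0.0, 0.001]
contact_force: [-1.7, 1.3, 5.2]
width: 41.5
gripper_force: 50.8
time: 12.25
tool_pos: [419.6, -66.6, 251.1]
orientation: [-0.001, 1.0, -0.0, 0.002]
contact_force: [0.2, 0.3, -1.6]
width: 41.1
gripper_force: 50.7
[419.55933439 -66.60154999 251.07992199] [-1.57431263e-01 -2.21798450e-01 -4.12382069e-01  1.37637104e+00
  1.20295403e-05 -1.58627001e-01] 41.106298611790365
```

View pics/s3.png

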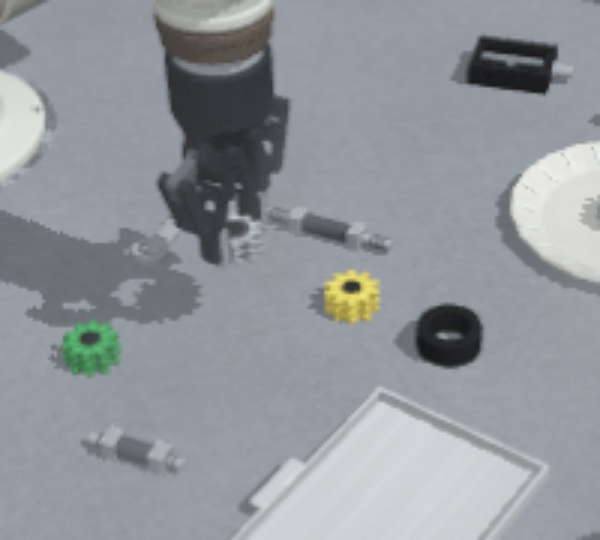

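Small cluster held level (crop (240,235)). Carry it to the plate.

```bash
python3 -m jog '[[[0.14,0.18,0,0,0,0],[0.29,0.37,0,0,0,0],[0.44,0.56,0,0,0,0],[0.58,0.74,0,0,0,0],[0.731,0.926,0,0,0,0]]]'
python3 -m jog '[[[0.14,0.18,0,0,0,0],[0.29,0.37,0,0,0,0],[0.44,0.56,0,0,0,0],[0.58,0.74,0,0,0,0],[0.731,0.926,0,0,0,0]]]'
python3 -m jog '[[[0,0,0,0,0,0],[0,0,0,0,0,0],[0,0,0,0,0,0],[0,0,0,0,0,0],[0,0,0,0,0,0]]]'
```

```text
time: 12.8
tool_pos: [528.9, 73.6, 247.3]
orientation: [-0.001, 1.0, -0.0, -0.001]
contact_force: [1.1, 0.0, -0.4]
width: 41.2
gripper_force: 50.8
time: 13.3
tool_pos: [638.7, 212.4, 247.0]
orientation: [-0.001, 1.0, -0.0, -0.001]
contact_force: [0.0, -0.0, -0.7]
width: 41.4
gripper_force: 50.8
time: 13.8
tool_pos: [638.0, 210.6, 249.3]
orientation: [-0.0, 1.0, 0.0, 0.0]
contact_force: [-0.6, 0.4, -0.5]
width: 41.1
gripper_force: 50.8
```

```bash
python3 -m jog '[[[0.006,0.002,-0.1,0,0,0],[0.006,0.002,-0.2,0,0,0],[0.006,0.002,-0.26,0,0,0],[0.006,0.002,-0.3,0,0,0],[0.006,0.002,-0.3,0,0,0]]]'
python3 -m jog '[[[0,0,-0.007,0,0,0],[0,0,-0.014,0,0,0],[0,0,-0.02,0,0,0],[0,0,-0.02,0,0,0],[0,0,-0.02,0,0,0]]]'
```

```text
time: 14.3
tool_pos: [638.8, 211.5, 202.2]
orientation: [-0.001, 1.0, -0.0, -0.001]
contact_force: [-0.1, 0.7, -1.1]
width: 41.2
gripper_force: 50.8
time: 14.8
tool_pos: [639.2, 211.7, 201.0]
orientation: [-0.001, 1.0, 0.0, 0.0]
contact_force: [-0.1, 0.6, -0.6]
width: 41.3
gripper_force: 50.8
```

```bash
python3 -m jog '[[[0,0,-0.004,0,0,0],[0,0,-0.008,0,0,0],[0,0,-0.012,0,0,0],[0,0,-0.012,0,0,0],[0,0,-0.012,0,0,0]]]'
python3 - <<'E'
from h import *
print(r.sense()['contact_force'])
c=r.capture("scene");cv2.imwrite("pics/s4.png",cv2.resize(c["image"][120:220,290:390],None,fx=5,fy=5,interpolation=cv2.INTER_CUBIC))
E
```

```text
time: 15.3
tool_pos: [639.1, 211.6, 199.1]
orientation: [-0.001, 1.0, 0.0, 0.0]
contact_force: [-0.1, 0.5, 1.3]
width: 41.4
gripper_force: 51.0
[-0.11827602  0.48615814  1.27607644]
```

View pics/s4.png

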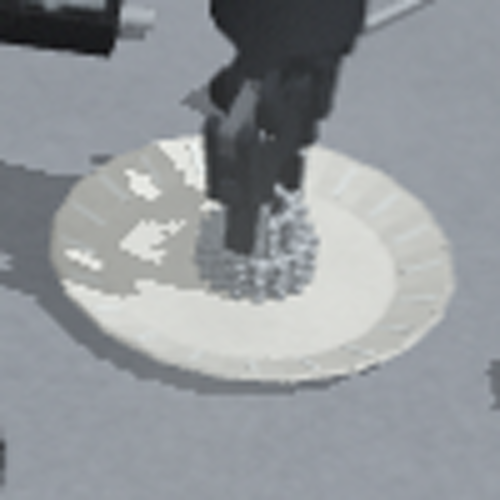

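Resting on the big cluster (force up from −1 to +1 N). Release and go to the long axle.

```bash
python3 -m jog '[[[0,0,0,0,0,0],[0,0,0,0,0,0],[0,0,0,0,0,0],[0,0,0,0,0,0],[0,0,0,0,0,0]]]' 0.5
python3 -m jog '[[[0,0,0.1,0,0,0],[0,0,0.2,0,0,0],[0,0,0.3,0,0,0],[-0.1,-0.07,0.3,0,0,0],[-0.25,-0.17,0.3,0,0,0.133]]]' 
python3 -m jog '[[[-0.2,-0.13,0,0,0,0],[-0.4,-0.26,0,0,0,0],[-0.6,-0.4,0,0,0,0],[-0.8,-0.54,0,0,0,0],[-1,-0.66,0,0,0,0]]]'
python3 - <<'E'
from h import *
c=r.capture("scene");cv2.imwrite("pics/s5.png",cv2.resize(c["image"][120:220,290:390],None,fx=5,fy=5,interpolation=cv2.INTER_CUBIC))
for cam in("top","scene"):
    c=r.capture(cam)
    for n,z in(("small_cogs_c",34),("big_cogs_c",14)):
      for d in r.regions_of(cam,n)[:4]:
        m=rect(c,d["region"],z)
        if m[0][0]>580: print(cam,n,d["conf"],m)
E
```

```text
time: 15.85
tool_pos: [639.1, 211.6, 199.0]
orientation: [-0.001, 1.0, 0.0, -0.0]
contact_force: [0.1, -0.6, -0.1]
width: 64.0
gripper_force: 0.0
time: 16.35
tool_pos: [602.1, 186.4, 246.1]
orientation: [-0.053, 0.999, 0.0, 0.001]
contact_force: [-0.7, 0.1, 0.5]
width: 64.1
gripper_force: 0.0
time: 16.85
tool_pos: [450.6, 86.4, 245.6]
orientation: [-0.053, 0.999, 0.0, 0.001]
contact_force: [-0.2, -0.3, -0.4]
width: 64.0
gripper_force: 0.0
top small_cogs_c 0.47 (array([639.08435, 212.28677], dtype=float32), (638.4244995117188, 212.2284393310547), (39.09520721435547, 39.77900695800781), 64.18958282470703, np.float32(-149.98497))
top big_cogs_c 0.56 (array([628.797  , 203.46901], dtype=float32), (631.762451171875, 207.08978271484375), (43.33523178100586, 59.51478958129883), 47.65580749511719, np.float32(130.94702))
scene small_cogs_c 0.75 (array([639.6328 , 212.54932], dtype=float32), (640.5545043945312, 212.93809509277344), (43.62925338745117, 59.07597732543945), 23.627273559570312, np.float32(-76.15017))
scene big_cogs_c 0.61 (array([645.12054, 198.57072], dtype=float32), (641.341552734375, 203.81240844726562), (61.420570373535156, 62.6431999206543), 15.717376708984375, np.float32(17.188793))
```

View pics/s5.png

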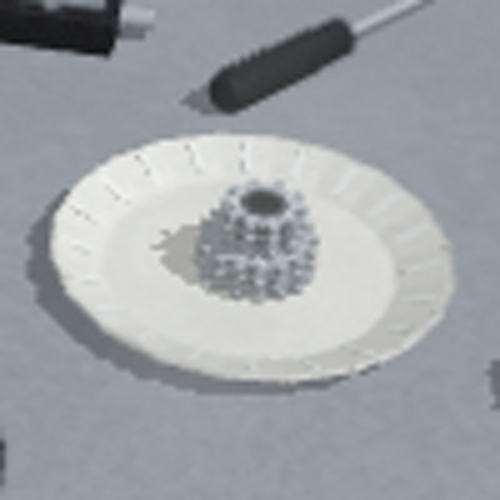

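Stack is good, within about 2 mm of centre. Next the long axle.

```bash
python3 -m jog '[[[-0.1,-0.08,0,0,0,0],[-0.207,-0.153,0,0,0,0],[-0.207,-0.153,0,0,0,0],[-0.207,-0.153,-0.1,0,0,0],[-0.207,-0.153,-0.2,0,0,0]]]'
python3 -m jog '[[[0,0,-0.1,0,0,0],[0,0,-0.2,0,0,0],[0,0,-0.237,0,0,0],[0,0,-0.237,0,0,0],[0,0,-0.237,0,0,0]]]'
python3 -m jog '[[[0,0,0,0,0,0],[0,0,0,0,0,0],[0,0,0,0,0,0],[0,0,0,0,0,0],[0,0,0,0,0,0]]]' -1 50
python3 -m jog '[[[0,0,0,0,0,0],[0,0,0,0,0,0],[0,0,0,0,0,0],[0,0,0,0,0,0],[0,0,0,0,0,0]]]'
```

```text
time: 17.7
tool_pos: [421.6, 64.6, 214.2]
orientation: [-0.053, 0.999, 0.0, 0.001]
contact_force: [0.9, 0.5, -0.3]
width: 64.0
gripper_force: 0.0
time: 18.2
tool_pos: [421.1, 64.4, 179.0]
orientation: [-0.053, 0.999, 0.0, 0.0]
contact_force: [0.3, -0.9, 0.9]
width: 64.3
gripper_force: 0.0
time: 18.7
tool_pos: [420.7, 64.2, 179.1]
orientation: [-0.053, 0.999, 0.0, 0.0]
contact_force: [-1.3, -0.2, 6.2]
width: 13.8
gripper_force: 48.9
time: 19.2
tool_pos: [420.7, 64.2, 179.0]
orientation: [-0.053, 0.999, 0.0, 0.0]
contact_force: [-1.5, -0.3, 4.6]
width: 13.7
gripper_force: 48.9
```

```bash
python3 -m jog '[[[0,0,0.1,0,0,0],[0,0,0.25,0,0,0],[0,0,0.4,0,0,0],[0,0,0.45,0,0,0],[0,0,0.45,0,0,0]]]'
python3 -m jog '[[[0.14,-0.13,0,0,0,-0.02],[0.28,-0.26,0,0,0,-0.04],[0.42,-0.39,0,0,0,-0.06],[0.56,-0.53,0,0,0,-0.08],[0.694,-0.661,0,0,0,-0.107]]]'
python3 -m jog '[[[0.14,-0.13,0,0,0,-0.02],[0.28,-0.26,0,0,0,-0.04],[0.42,-0.39,0,0,0,-0.06],[0.56,-0.53,0,0,0,-0.08],[0.694,-0.661,0,0,0,-0.107]]]'
python3 -m jog '[[[0,0,0,0,0,0],[0,0,0,0,0,0],[0,0,0,0,0,0],[0,0,0,0,0,0],[0,0,0,0,0,0]]]'
python3 - <<'E'
from h import *
c=r.capture("scene");cv2.imwrite("pics/s6.png",cv2.resize(c["image"][200:350,150:350],None,fx=4,fy=4))
E
```

```text
time: 19.7
tool_pos: [420.9, 64.2, 246.5]
orientation: [-0.053, 0.999, 0.0, 0.001]
contact_force: [0.8, 0.4, -2.1]
width: 13.8
gripper_force: 49.0
time: 20.2
tool_pos: [525.1, -35.9, 244.1]
orientation: [-0.01, 1.0, 0.0, -0.001]
contact_force: [0.3, 0.0, -1.2]
width: 13.2
gripper_force: 49.1
time: 20.7
tool_pos: [629.3, -135.1, 243.8]
orientation: [0.032, 1.0, 0.0, -0.001]
contact_force: [-0.1, 0.4, -1.5]
width: 13.7
gripper_force: 49.1
time: 21.2
tool_pos: [628.5, -133.6, 246.2]
orientation: [0.031, 1.0, 0.0, 0.0]
contact_force: [-0.3, 0.1, -0.8]
width: 13.8
gripper_force: 49.1
```

View pics/s6.png

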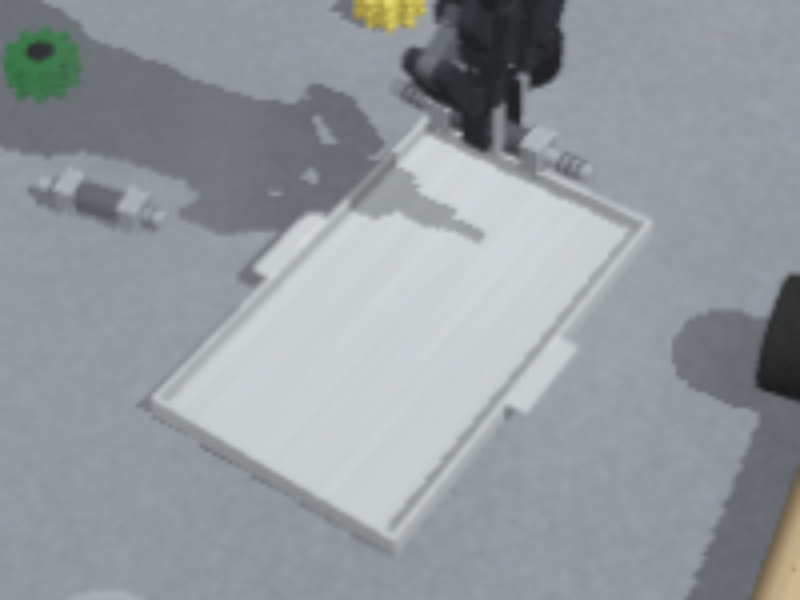

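Axle held at crop (490,130), parallel to the tray's short edge. Lowering.

```bash
python3 -m jog '[[[0,0,-0.1,0,0,0],[0,0,-0.2,0,0,0],[0,0,-0.3,0,0,0],[0,0,-0.4,0,0,0],[0,0,-0.4,0,0,0]]]'
python3 -m jog '[[[0,0,-0.01,0,0,0],[0,0,-0.015,0,0,0],[0,0,-0.015,0,0,0],[0,0,-0.015,0,0,0],[0,0,-0.015,0,0,0]]]'
```

```text
time: 21.75
tool_pos: [627.9, -133.9, 182.7]
orientation: [0.031, 1.0, 0.0, -0.002]
contact_force: [-0.7, -0.3, -2.3]
width: 13.5
gripper_force: 50.8
time: 22.25
tool_pos: [628.9, -134.2, 184.1]
orientation: [0.031, 1.0, -0.0, 0.0]
contact_force: [0.0, -1.1, -0.6]
width: 13.7
gripper_force: 50.7
```

```bash
python3 -m jog '[[[0,0,-0.006,0,0,0],[0,0,-0.01,0,0,0],[0,0,-0.01,0,0,0],[0,0,-0.01,0,0,0],[0,0,-0.01,0,0,0]]]'
python3 -m jog '[[[0,0,0,0,0,0],[0,0,0,0,0,0],[0,0,0,0,0,0],[0,0,0,0,0,0],[0,0,0,0,0,0]]]' -0.2
python3 -m jog '[[[0,0,0.1,0,0,0],[0,0,0.2,0,0,0],[0,0,0.3,0,0,0],[0,0,0.35,0,0,0],[0,0,0.35,0,0,0]]]'
```

```text
time: 22.75
tool_pos: [628.8, -134.1, 182.2]
orientation: [0.031, 1.0, 0.0, 0.0]
contact_force: [-0.8, -0.5, -1.3]
width: 13.5
gripper_force: 50.7
time: 23.25
tool_pos: [628.8, -134.1, 182.3]
orientation: [0.031, 1.0, -0.0, 0.0]
contact_force: [-0.6, -0.9, -0.3]
width: 34.5
gripper_force: 0.0
time: 23.75
tool_pos: [629.2, -134.2, 237.0]
orientation: [0.031, 1.0, -0.0, 0.002]
contact_force: [0.1, -1.2, -0.2]
width: 34.3
gripper_force: 0.0
```

```bash
python3 -m jog '[[[-0.11,-0.16,0,0,0,-0.03],[-0.22,-0.33,0,0,0,-0.06],[-0.33,-0.5,0,0,0,-0.1],[-0.44,-0.67,0,0,0,-0.14],[-0.548,-0.827,0,0,0,-0.18]]]' 0.2
python3 -m jog '[[[-0.11,-0.16,0,0,0,-0.03],[-0.22,-0.33,0,0,0,-0.06],[-0.33,-0.5,0,0,0,-0.1],[-0.44,-0.67,0,0,0,-0.14],[-0.548,-0.827,0,0,0,-0.18]]]'
python3 -m jog '[[[0,0,0,0,0,0],[0,0,0,0,0,0],[0,0,0,0,0,0],[0,0,0,0,0,0],[0,0,0,0,0,0]]]'
python3 - <<'E'
from h import *
for cam in("top","scene"):
    c=r.capture(cam)
    for n,z in(("brake_shoe_c",10),("long_axle_c",12)):
      for d in r.regions_of(cam,n)[:2]:
        if d["conf"]>.3: print(cam,n,d["conf"],rect(c,d["region"],z))
E
```

```text
time: 24.25
tool_pos: [545.7, -259.1, 234.2]
orientation: [0.102, 0.995, 0.0, -0.0]
contact_force: [0.0, 0.0, -0.2]
width: 50.9
gripper_force: 0.0
time: 24.75
tool_pos: [463.4, -383.2, 234.2]
orientation: [0.172, 0.985, 0.0, -0.0]
contact_force: [-0.0, -0.9, 0.2]
width: 51.0
gripper_force: 0.0
time: 25.25
tool_pos: [464.9, -381.5, 234.7]
orientation: [0.171, 0.985, 0.0, -0.0]
contact_force: [0.6, 0.6, -0.2]
width: 51.1
gripper_force: 0.0
top long_axle_c 0.78 (array([ 631.41895, -134.26196], dtype=float32), (628.8731689453125, -134.0931854248047), (17.15874671936035, 111.23104858398438), 88.01962280273438, np.float32(176.50845))
scene brake_shoe_c 0.51 (array([ 468.87515, -382.71414], dtype=float32), (468.02947998046875, -382.4859619140625), (19.94976806640625, 72.49725341796875), 71.35179138183594, np.float32(-20.576315))
scene long_axle_c 0.94 (array([ 629.802  , -134.72925], dtype=float32), (628.4507446289062, -133.61456298828125), (29.820478439331055, 122.733642578125), 84.62429809570312, np.float32(-4.234891))
```

```bash
python3 -m jog '[[[0.007,0,-0.1,0,0,0],[0.007,0,-0.2,0,0,0],[0.007,0,-0.3,0,0,0],[0.007,0,-0.36,0,0,0],[0.007,0,-0.36,0,0,0]]]'
python3 -m jog '[[[0,0,0,0,0,0],[0,0,0,0,0,0],[0,0,0,0,0,0],[0,0,0,0,0,0],[0,0,0,0,0,0]]]' -1 50
python3 -m jog '[[[0,0,0,0,0,0],[0,0,0,0,0,0],[0,0,0,0,0,0],[0,0,0,0,0,0],[0,0,0,0,0,0]]]'
```

```text
time: 26.05
tool_pos: [464.9, -381.8, 178.3]
orientation: [0.172, 0.985, 0.001, -0.001]
contact_force: [0.1, 1.0, 0.3]
width: 51.1
gripper_force: 0.0
time: 26.55
tool_pos: [465.7, -382.4, 181.7]
orientation: [0.172, 0.985, -0.0, 0.001]
contact_force: [-1.3, 0.4, 6.1]
width: 11.6
gripper_force: 50.3
time: 27.05
tool_pos: [465.7, -382.4, 181.7]
orientation: [0.172, 0.985, -0.0, 0.001]
contact_force: [-0.7, 0.3, 5.5]
width: 11.9
gripper_force: 50.2
```

```bash
python3 -m jog '[[[0,0,0.1,0,0,0],[0,0,0.25,0,0,0],[0,0,0.4,0,0,0],[0,0,0.4,0,0,0],[0,0,0.4,0,0,0]]]'
python3 -m jog '[[[0.1,0.13,0,0,0,0.03],[0.21,0.26,0,0,0,0.06],[0.32,0.39,0,0,0,0.1],[0.43,0.52,0,0,0,0.14],[0.53,0.651,0,0,0,0.183]]]'
python3 -m jog '[[[0.1,0.13,0,0,0,0.03],[0.21,0.26,0,0,0,0.06],[0.32,0.39,0,0,0,0.1],[0.43,0.52,0,0,0,0.14],[0.53,0.651,0,0,0,0.183]]]'
python3 -m jog '[[[0,0,-0.1,0,0,0],[0,0,-0.2,0,0,0],[0,0,-0.3,0,0,0],[0,0,-0.36,0,0,0],[0,0,-0.36,0,0,0]]]'
python3 -m jog '[[[0,0,0,0,0,0],[0,0,0,0,0,0],[0,0,0,0,0,0],[0,0,0,0,0,0],[0,0,0,0,0,0]]]'
python3 - <<'E'
from h import *
c=r.capture("scene");cv2.imwrite("pics/s7.png",cv2.resize(c["image"][200:350,150:350],None,fx=4,fy=4))
E
```

```text
time: 27.55
tool_pos: [465.5, -382.3, 241.3]
orientation: [0.172, 0.985, -0.0, 0.0]
contact_force: [-1.2, 1.0, -0.2]
width: 11.8
gripper_force: 49.5
time: 28.05
tool_pos: [545.2, -283.6, 239.3]
orientation: [0.1, 0.995, 0.0, -0.001]
contact_force: [0.4, 0.2, -1.3]
width: 11.8
gripper_force: 49.5
time: 28.55
tool_pos: [624.8, -185.9, 239.2]
orientation: [0.028, 1.0, 0.0, -0.001]
contact_force: [-0.4, 0.5, -0.5]
width: 11.3
gripper_force: 49.5
time: 29.05
tool_pos: [623.6, -187.5, 185.6]
orientation: [0.029, 1.0, 0.0, -0.001]
contact_force: [0.1, -0.4, 0.2]
width: 12.2
gripper_force: 49.4
time: 29.55
tool_pos: [624.4, -186.9, 186.7]
orientation: [0.029, 1.0, -0.0, 0.0]
contact_force: [-0.2, -0.9, -0.2]
width: 11.8
gripper_force: 49.4
```

View pics/s7.png

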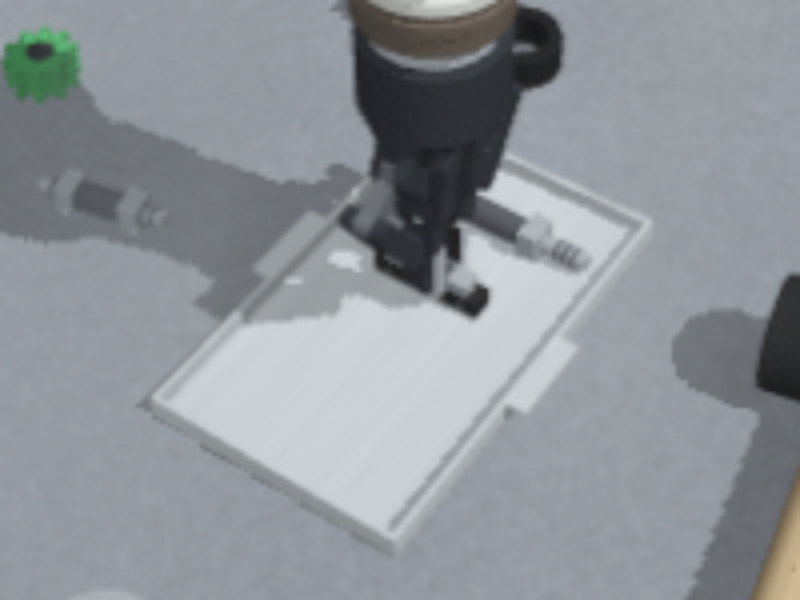

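```bash
python3 -m jog '[[[0,0,-0.007,0,0,0],[0,0,-0.013,0,0,0],[0,0,-0.015,0,0,0],[0,0,-0.015,0,0,0],[0,0,-0.015,0,0,0]]]'
python3 -m jog '[[[0,0,0,0,0,0],[0,0,0,0,0,0],[0,0,0,0,0,0],[0,0,0,0,0,0],[0,0,0,0,0,0]]]' -0.25
python3 -m jog '[[[0,0,0.1,0,0,0],[0,0,0.2,0,0,0],[0,0,0.3,0,0,0],[0,0,0.42,0,0,0],[0,0,0.42,0,0,0]]]'
python3 -m jog '[[[-0.06,0.18,0,0,0,0.02],[-0.12,0.37,0,0,0,0.04],[-0.18,0.56,0,0,0,0.06],[-0.25,0.75,0,0,0,0.08],[-0.314,0.938,0,0,0,0.105]]]' 1
python3 -m jog '[[[-0.06,0.18,0,0,0,0.02],[-0.12,0.37,0,0,0,0.04],[-0.18,0.56,0,0,0,0.06],[-0.25,0.75,0,0,0,0.08],[-0.314,0.938,0,0,0,0.105]]]'
python3 -m jog '[[[-0.06,0.18,0,0,0,0.02],[-0.12,0.37,0,0,0,0.04],[-0.18,0.56,0,0,0,0.06],[-0.25,0.75,0,0,0,0.08],[-0.314,0.938,0,0,0,0.105]]]'
python3 -m jog '[[[-0.06,0.18,0,0,0,0.02],[-0.12,0.37,0,0,0,0.04],[-0.18,0.56,0,0,0,0.06],[-0.25,0.75,0,0,0,0.08],[-0.314,0.938,0,0,0,0.107]]]'
python3 -m jog '[[[0,0,0,0,0,0],[0,0,0,0,0,0],[0,0,0,0,0,0],[0,0,0,0,0,0],[0,0,0,0,0,0]]]'
python3 - <<'E'
from h import *
c=r.capture("scene");cv2.imwrite("pics/s8.png",c["image"])
for cam in("scene",):
    for n,z in(("pedal_c",12),("brake_shoe_c",13)):
      for d in r.regions_of(cam,n)[:2]:
        if d["conf"]>.3: print(cam,n,d["conf"],rect(c,d["region"],z))
# pedal model outline at two heights on the first top picture
t=r.capture("top");im=cv2.imread("pics/top0.png");a=np.radians(15.5)
C=np.array([436,375.7]);R=np.array([[np.cos(a),-np.sin(a)],[np.sin(a),np.cos(a)]])
q=np.array([[-40,-29],[40,-29],[40,-6],[60,-6],[60,6],[40,6],[40,29],[-40,29]])@R.T+C
i=cv2.resize(im[190:250,90:160],None,fx=8,fy=8,interpolation=cv2.INTER_CUBIC)
for z,col in((24,(0,0,255)),(0,(0,255,0))):
    p=(proj(t,np.c_[q,np.full(8,z)])+.5-[90,190])*8
    cv2.polylines(i,[p.astype(int)],True,col,1)
cv2.imwrite("pics/ped.png",i)
E
```

```text
time: 30.1
tool_pos: [624.4, -186.9, 184.7]
orientation: [0.029, 1.0, 0.0, 0.0]
contact_force: [-1.4, 0.9, 3.6]
width: 11.8
gripper_force: 49.8
time: 30.6
tool_pos: [624.4, -186.9, 184.4]
orientation: [0.029, 1.0, 0.0, -0.0]
contact_force: [0.5, 0.4, 0.2]
width: 31.9
gripper_force: 0.0
time: 31.1
tool_pos: [625.2, -187.1, 251.9]
orientation: [0.029, 1.0, -0.001, 0.003]
contact_force: [1.2, -1.2, 1.3]
width: 32.0
gripper_force: 0.0
time: 31.6
tool_pos: [576.7, -45.2, 247.5]
orientation: [-0.013, 1.0, -0.0, 0.0]
contact_force: [0.9, -0.2, -0.0]
width: 85.5
gripper_force: 0.0
time: 32.1
tool_pos: [529.6, 95.6, 247.5]
orientation: [-0.054, 0.999, 0.0, 0.0]
contact_force: [-0.0, -0.3, -0.9]
width: 85.5
gripper_force: 0.0
time: 32.6
tool_pos: [482.5, 236.3, 247.5]
orientation: [-0.095, 0.995, 0.0, 0.0]
contact_force: [0.2, 0.3, -0.0]
width: 85.6
gripper_force: 0.0
time: 33.1
tool_pos: [435.4, 377.0, 247.5]
orientation: [-0.137, 0.991, 0.0, 0.0]
contact_force: [-0.4, -0.3, -0.1]
width: 85.3
gripper_force: 0.0
time: 33.6
tool_pos: [436.4, 375.2, 247.6]
orientation: [-0.136, 0.991, 0.0, 0.0]
contact_force: [-0.2, 0.6, -0.7]
width: 85.4
gripper_force: 0.0
scene pedal_c 0.91 (array([442.47864, 376.6946 ], dtype=float32), (445.912109375, 378.4032287597656), (104.75637817382812, 99.91653442382812), 12.715983390808105, np.float32(-31.337767))
scene brake_shoe_c 0.72 (array([ 621.8631 , -187.70653], dtype=float32), (623.5311279296875, -186.9442138671875), (29.864896774291992, 69.10391998291016), 86.4778060913086, np.float32(-8.768603))
```

View pics/ped.png

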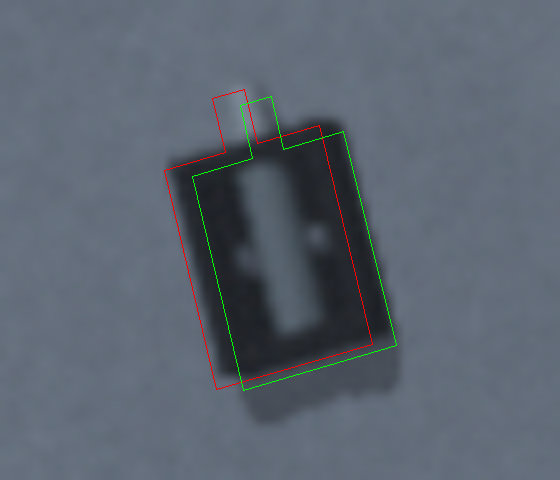

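View pics/s8.png

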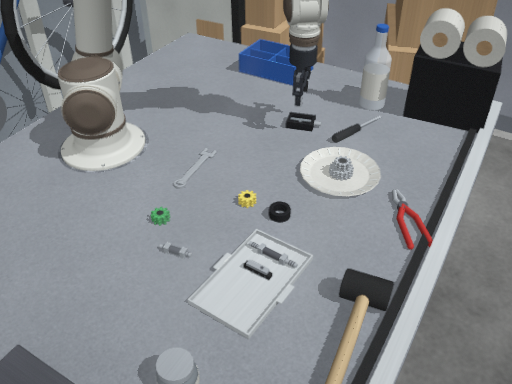

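Both kits are fine so far: stack at (342,166), axle (272,254) and shoe (258,268) in the tray. The pedal outline fit needs about +2 mm in x; grasp it.

```bash
python3 -m jog '[[[0.013,0,-0.1,0,0,-0.015],[0.013,0,-0.2,0,0,-0.015],[0.013,0,-0.3,0,0,-0.015],[0.013,0,-0.4,0,0,-0.015],[0.013,0,-0.49,0,0,-0.015]]]'
python3 -m jog '[[[0,0,0,0,0,0],[0,0,0,0,0,0],[0,0,0,0,0,0],[0,0,0,0,0,0],[0,0,0,0,0,0]]]' -1 60
python3 -m jog '[[[0,0,0,0,0,0],[0,0,0,0,0,0],[0,0,0,0,0,0],[0,0,0,0,0,0],[0,0,0,0,0,0]]]'
```

```text
time: 34.3
tool_pos: [437.7, 375.7, 171.9]
orientation: [-0.131, 0.991, -0.0, -0.001]
contact_force: [-0.4, 0.6, -0.0]
width: 85.4
gripper_force: 0.0
time: 34.8
tool_pos: [438.0, 376.0, 174.3]
orientation: [-0.131, 0.991, 0.0, 0.0]
contact_force: [-0.3, 0.0, -0.2]
width: 56.9
gripper_force: 66.4
time: 35.3
tool_pos: [438.1, 376.0, 174.3]
orientation: [-0.131, 0.991, 0.0, 0.0]
contact_force: [-1.1, -1.0, 3.0]
width: 56.4
gripper_force: 66.9
```

```bash
python3 -m jog '[[[0,0,0.1,0,0,0],[0,0,0.2,0,0,0],[0,0,0.35,0,0,0],[0,0,0.5,0,0,0],[0,0,0.5,0,0,0]]]'
python3 -m jog '[[[0.05,-0.17,0,0,0,-0.016],[0.1,-0.34,0,0,0,-0.032],[0.14,-0.51,0,0,0,-0.048],[0.19,-0.68,0,0,0,-0.064],[0.23,-0.855,0,0,0,-0.082]]]' >/dev/null
python3 -m jog '[[[0.05,-0.17,0,0,0,-0.016],[0.1,-0.34,0,0,0,-0.032],[0.14,-0.51,0,0,0,-0.048],[0.19,-0.68,0,0,0,-0.064],[0.23,-0.855,0,0,0,-0.082]]]' >/dev/null
python3 -m jog '[[[0.05,-0.17,0,0,0,-0.016],[0.1,-0.34,0,0,0,-0.032],[0.14,-0.51,0,0,0,-0.048],[0.19,-0.68,0,0,0,-0.064],[0.23,-0.855,0,0,0,-0.082]]]' >/dev/null
python3 -m jog '[[[0.05,-0.17,0,0,0,-0.016],[0.1,-0.34,0,0,0,-0.032],[0.14,-0.51,0,0,0,-0.048],[0.19,-0.68,0,0,0,-0.064],[0.23,-0.855,0,0,0,-0.082]]]' >/dev/null
python3 -m jog '[[[0.05,-0.17,0,0,0,-0.016],[0.1,-0.34,0,0,0,-0.032],[0.14,-0.51,0,0,0,-0.048],[0.19,-0.68,0,0,0,-0.064],[0.23,-0.855,0,0,0,-0.082]]]' >/dev/null
python3 -m jog '[[[0,0,0,0,0,0],[0,0,0,0,0,0],[0,0,0,0,0,0],[0,0,0,0,0,0],[0,0,0,0,0,0]]]'
python3 - <<'E'
from h import *
c=r.capture("scene");cv2.imwrite("pics/s9.png",cv2.resize(c["image"][200:350,150:350],None,fx=4,fy=4))
E
```

```text
time: 35.8
tool_pos: [438.7, 376.4, 253.6]
orientation: [-0.131, 0.991, 0.002, 0.003]
contact_force: [0.9, 0.2, -2.0]
width: 56.9
gripper_force: 66.4
time: 38.8
tool_pos: [610.5, -264.6, 249.2]
orientation: [0.029, 1.0, -0.0, 0.0]
contact_force: [0.4, -0.1, -1.9]
width: 56.7
gripper_force: 66.3
```

View pics/s9.png

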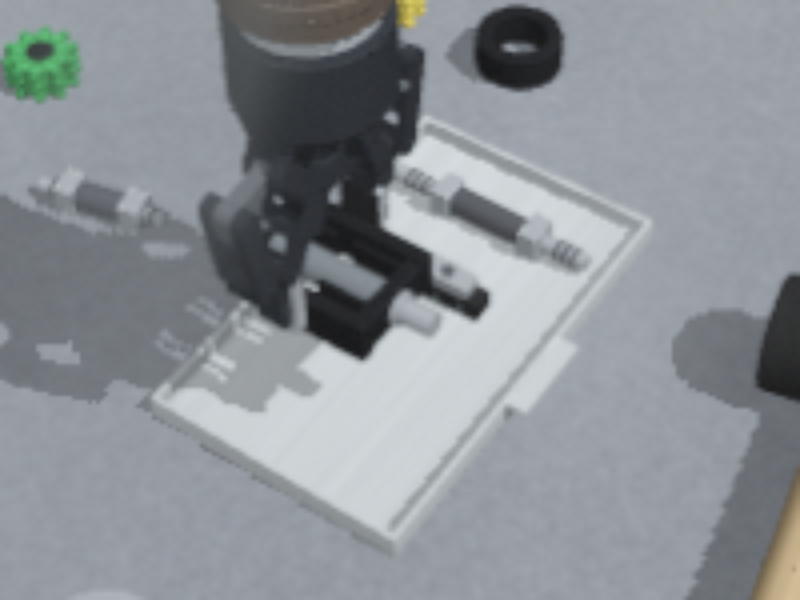

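Pedal held over the tray's near half, stub pointing +x, clear of the shoe. Lower.

```bash
python3 -m jog '[[[0,0,-0.1,0,0,0],[0,0,-0.2,0,0,0],[0,0,-0.3,0,0,0],[0,0,-0.4,0,0,0],[0,0,-0.46,0,0,0]]]'
python3 -m jog '[[[0,0,-0.005,0,0,0],[0,0,-0.01,0,0,0],[0,0,-0.01,0,0,0],[0,0,-0.01,0,0,0],[0,0,-0.01,0,0,0]]]'
```

```text
time: 39.35
tool_pos: [609.9, -265.1, 177.3]
orientation: [0.03, 1.0, 0.0, -0.001]
contact_force: [-2.3, -0.1, 10.0]
width: 56.6
gripper_force: 68.1
time: 39.85
tool_pos: [610.5, -265.4, 178.6]
orientation: [0.03, 1.0, -0.0, 0.0]
contact_force: [-0.1, -0.1, -1.3]
width: 57.0
gripper_force: 66.8
```

```bash
python3 -m jog '[[[0,0,-0.004,0,0,0],[0,0,-0.008,0,0,0],[0,0,-0.008,0,0,0],[0,0,-0.008,0,0,0],[0,0,-0.008,0,0,0]]]'
python3 -m jog '[[[0,0,0,0,0,0],[0,0,0,0,0,0],[0,0,0,0,0,0],[0,0,0,0,0,0],[0,0,0,0,0,0]]]' 0.6
python3 -m jog '[[[0,0,0.1,0,0,0],[0,0,0.2,0,0,0],[0,0,0.35,0,0,0],[0,0,0.5,0,0,0],[0,0,0.6,0,0,0]]]'
python3 -m jog '[[[-0.2,0,0.1,0,0,0],[-0.4,0,0.2,0,0,0],[-0.6,0,0.3,0,0,0],[-0.8,0,0.4,0,0,0],[-1,0,0.5,0,0,0]]]'
python3 -m jog '[[[-0.1,0,0,0,0,0],[-0.2,0,0,0,0,0],[-0.2,0,0,0,0,0],[-0.2,0,0,0,0,0],[-0.2,0,0,0,0,0]]]'
python3 - <<'E'
from h import *
c=r.capture("scene");cv2.imwrite("pics/s10.png",cv2.resize(c["image"][140:340,140:390],None,fx=3,fy=3))
E
```

```text
time: 40.35
tool_pos: [610.5, -265.4, 177.3]
orientation: [0.03, 1.0, -0.0, 0.0]
contact_force: [-0.1, 0.2, -1.3]
width: 56.8
gripper_force: 66.8
time: 40.85
tool_pos: [610.5, -265.4, 177.3]
orientation: [0.03, 1.0, -0.0, 0.0]
contact_force: [0.3, -0.7, -0.2]
width: 68.6
gripper_force: 0.0
time: 41.35
tool_pos: [610.7, -265.5, 271.0]
orientation: [0.03, 1.0, -0.001, 0.002]
contact_force: [-0.1, -0.9, 0.9]
width: 68.4
gripper_force: 0.0
time: 41.85
tool_pos: [459.2, -265.2, 343.9]
orientation: [0.03, 1.0, -0.0, 0.0]
contact_force: [0.3, -0.2, 0.1]
width: 68.4
gripper_force: 0.0
time: 42.35
tool_pos: [431.0, -265.4, 342.5]
orientation: [0.03, 1.0, -0.0, 0.0]
contact_force: [0.6, 0.5, -0.7]
width: 68.1
gripper_force: 0.0
```

View pics/s10.png

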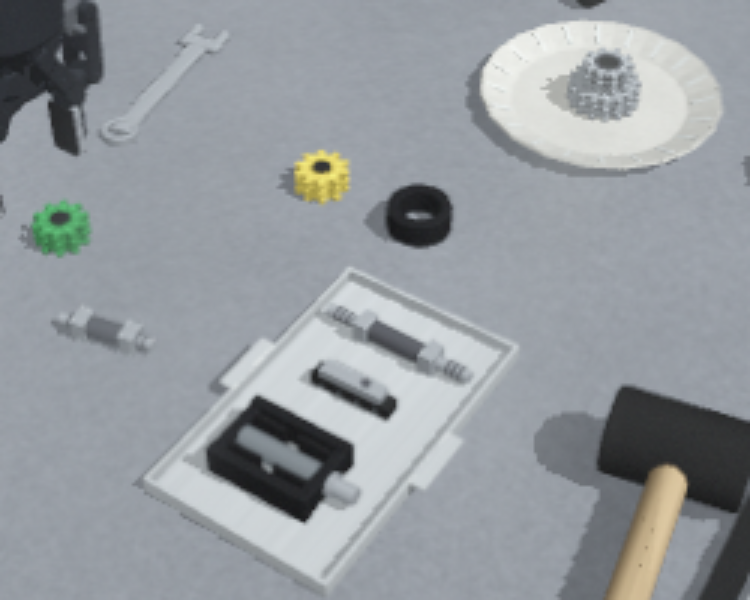

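The last picture shows the stack centred on the plate (crop (605,85)). The axle (400,340), shoe (355,385) and pedal (280,455) lie flat and apart inside the tray. The short axle, tape and other parts are untouched, and the gripper is clear.

```bash
python3 -c "
from station import r
print(r.finish_job())"
```

```text
the job is handed in; nothing more can be done
None
```

Both repair kits are made up as asked and the job is handed in at about 42 s of the 131 s allowed; the final picture looked right, but no verdict came back.

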